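# Clamp a stepper motor in the bench holder with its tab-lock knob

## Robot

A 7-joint arm with a two-finger parallel gripper is mounted at the origin on the work surface. World frame = base frame: x ahead of the robot, y to its left, z up, the work surface at z = 0. Lengths are in mm, angles in rad, forces in N, time in s.
With the tool pointing down it reaches from about 400 to 850 mm from the base axis. Payload 6.9 kg.
Tool frame: the origin (TCP) lies midway between the tips of the shut fingers; the grasp point (between the pads) lies 19 mm behind it; z points along the fingers, y is the line along which they close (so a half turn about z gives the same grasp; the last joint's range is limited). The gripper opens to 85 mm and grips with 20 to 120 N. Pads are 22 mm wide; open, the fingers measure 114 mm over their backs; the gripper's body (76 mm by 85 mm) begins 54 mm behind the grasp point. The pads swing forward as they close: fully open they stand 13 mm farther back than shut.
Start: joints at [-1.196, 0.507, -0.238, 1.5, 0.126, 1.149, -0.155], TCP at [166.004, 602.54, 231.275] pointing down, gripper open.
Joint ranges: [-3.08, 3.08], [-0.24, 2.05], [-1.43, 1.35], [0, 2.5], [-1.52, 4.66], [0.17, 1.96], [-2.89, 2.89]. Speed limits (rad/s): [2.39, 2.39, 3.14, 3.14, 3.14, 3.14, 3.14].

## Interface

Orientations are given as a rotation vector (axis times angle).
In Python, from workcell import * gives the robot as it stands.
- The arm moves only by the tool send_rows, never from a script. Its argument "motion" is a list of rows, each a list of 3 entries, a list of its own where there are three numbers: the shift along the world's x, y, z in units of 50 mm (1.0 is 50 mm), then the turn about the world's z in units of 6 degrees (1.0 is 6 degrees), then the opening, from 0 (shut) to 1 (fully open). A call has 1 to 20 rows; each row shifts and turns the commanded pose from where the row before left it; what a row does not reach is not made up. A row lasts 1/10 s, in which the tool goes at most 50 mm and 8.59 degrees, less where a joint would pass 70% of its speed; a pose out of reach is approached as far as the arm can. A call is refused whole if a number of a shift passes 1 or a number of a turn 1, either way. A call with a gripper value outside its range is refused whole. The fingers move at their own pace and stop on an object; "force" is the grip in N (left out, the last holds). Time passes only in rows, so rows that do not move let the fingers close. It gives the time, the measured TCP pose, the force, the opening and the grip force at its end, in the units of the state.
- sense(): the state, without advancing time (a new reading comes with each control period).
- grab_frame(name): name is "side" or "top"; returns a dict with "image" (400x640x3 uint8, red, green, blue), "fovy" (degrees; the focal length in pixels is half the picture's height over the tangent of half this angle, whatever the lens; pixels are square), "cx", "cy" (the principal point, pixels), "pose" (4x4, takes a point from camera to world coordinates). Camera axes: x right, y up, looking along -z (the intrinsics and any distortion apply to the point x, -y, -z); pixel columns grow to the right and rows downward; lengths in mm; the calibration is good to about 2 mm. A picture is of the moment at which its call begins. There is no depth.
- job_done(): hands the job in; it is judged then, once.
The state is a dict: "t": time; "joint_pos": joint angles; "joint_velocities": joint speeds; "joint_torque": joint torques, N m; "position": TCP position; "eef_rot": TCP orientation; "ft_force": force on the tool from outside, world axes, zero at the start; "ft_torque": the same for the moment, N m; "grip_width": finger opening in mm; "finger_force": force on a finger pad.
Only numpy, scipy, OpenCV 4.12 (cv2) and the standard library are available. Lean on these libraries where they do the work, as an engineer would, in place of code of your own. Each camera call takes 0.05 s, during which the arm holds its last target. There are 200 camera calls.

## Task

Stand the plain stepper motor (the one without a gearbox), shaft up, in the bench holder between the two jaws, square to them with its plug towards an open side, and let go of it. Then pinch both release tabs of the holder's knob and wind the jaw in clockwise until the motor bears on the sprung back jaw and has pushed its face in by about half of its travel, never right home; let the tabs spring back so that the knob locks there. Leave the other parts on the bench where they lie.

Things in the scene. Friction and masses are not known exactly. Their poses are not given: they have to be found in the camera images.
- motor: Motor to clamp: stepper, 42 x 42 mm, 48 mm tall (aluminium ends, black middle), 0.25 to 0.5 kg. Origin: centre of underside, z up. Boss 22 mm wide, 2 mm high and bare 5 mm shaft on top; shaft end 72 mm above origin. Its x faces go to the jaws (either way round), its y faces stay open. White plug socket sticks out 7 mm from the -y face, 16 mm wide, 2 to 11 mm up: keep fingertips above it.
- holder: Bench holder, fixed. Origin: on its centre line at bench height, x along the jaw's travel from knob to back jaw. Aluminium base 84 mm wide (y), x = -138 to 90 mm, flat top at z = 22 mm. Grey head block under the knob: x -130 to -54, y +-35, top at z = 46 mm; knob axis at x = -92 mm. The moving jaw (40 mm wide, top at z = 45 mm) stands between head block and motor.
- nest (a point): Point on the holder's base top (22 mm above the bench) on its centre line, 18 mm in +x of its origin, between the jaws; axes as the holder's. Beyond it the last user has set the back jaw (44 mm wide, top 52 mm above the bench), whose front stands 25 to 37 mm in +x of this point (not reported). Its sprung face gives 4 mm in +x at 5 N per mm: 10 N at half travel, right home at 20 N.
- jaw: Moving jaw, driven by the knob: aluminium block 40 mm wide (y) and 39 mm long (x) with a rubber front 36 mm wide. Origin: on the centre line in its front face, which bears on the motor, 35.5 mm above the bench; axes as the holder's, +x towards the back jaw. At the start the opening between the jaws is 51 to 67 mm. The motor takes 1 to 4 N to slide along the base.
- knob_grip (a point): Point on the knob's upright axis at the height to pinch, 72 mm above the bench, 26 mm above the head block; turns with the knob, tabs along its +y and -y. Black knob 56 mm long (x), 40 mm wide, top 18 mm above. Tabs: flat upright paddles, ribbed outside, 24 mm wide, from 21 mm below to 15 mm above this point, 54 mm over both; pinched fully in (4 mm each) 46 mm. Lock ring below, 40 mm wide.
- knob (a joint): Knob angle in rad, 0 to 2.0, growing clockwise seen from above; starts at 0 to 0.2. Each rad drives the jaw 20 mm towards the back jaw. With both tabs pinched it turns easily: about 0.04 N m, plus 0.020 N m per newton on the jaw, so 0.2 N m more at half travel of the sprung face. With the tabs out it is locked and stays where it was let go.
- tab_a (a joint): How far the tab on the knob's +y side is pinched in, m: 0 out (locking), clear of the lock ring from 0.001, 0.004 fully in. Its spring takes 10 N to start and 15 N fully in.
- tab_b (a joint): The same for the tab on the knob's -y side.
- gearmotor: Bystander: geared stepper, 42 mm square and 34 mm tall with a round steel gearbox (36 mm across) and an 8 mm shaft on top, 83 mm high in all. Origin: centre of its underside.
- rail_carriage: Bystander: low aluminium linear-rail carriage, 51 x 34 x 22 mm. Origin: centre of its underside.
- pulley: Bystander: small toothed-belt pulley, 22 mm across, 18 mm high.
- coupling: Bystander: grooved aluminium shaft coupling, 25 mm across, 30 mm high.
- driver: Bystander: screwdriver lying flat, 180 mm long. Origin: its middle, at the bench.
- wash_bottle: Bystander: white plastic bottle, 60 mm across, 150 mm high.
Mind the look-alikes: they are no part of the job. Leave any purple look-alike of the holder alone.

How it is judged:
By the outcome, as a careful person would: the job done as asked, in the order asked, and still so for the second after the job is handed in, with the robot touching nothing.
It also fails if it takes over 67 s, if anything falls off the work surface, if the arm or the gripper's body presses on something with over 40 N, if the wrist force passes 120 N, or if a joint passes its speed limit or range.

## Working session

There is one attempt and no reset: what is moved stays moved. The work goes in short steps, Python scripts to look and compute and a tool call to move; the robot and the scene stay as the last step left them, time stands still between calls to the robot, and variables do not carry over. Pictures are saved under pics/ and viewed, at most 10 in all, crops included, and the job is handed in when it is done.

Besides the shell and the picture viewer there is one more tool, called after ">>>" as name(argument=value, ...), one argument or row to a line, values as JSON. send_rows: Moves the arm, as the interface text tells. Its arguments: {"type":"object","properties":{"motion":{"type":"array","items":{"type":"array"}},"force":{"type":"number"}},"required":["motion"]}

```bash
mkdir -p pics
cat > h.py <<'E'
from workcell import *
import numpy as np, cv2
np.set_printoptions(precision=2,suppress=True)
def K(f):
    H=f["image"].shape[0]; return H/2/np.tan(np.radians(f["fovy"])/2)
def ray(f,u,v):
    k=K(f); d=np.array([(u-f["cx"])/k,-(v-f["cy"])/k,-1.0]); P=np.array(f["pose"])
    return P[:3,3],P[:3,:3]@d
def onz(f,u,v,z):
    o,d=ray(f,u,v); return o+d*(z-o[2])/d[2]
def proj(f,p):
    P=np.array(f["pose"]); c=P[:3,:3].T@(np.array(p)-P[:3,3]); k=K(f)
    return np.array([f["cx"]+k*c[0]/-c[2], f["cy"]-k*c[1]/-c[2]])
def tri(r1,r2):
    (a,d),(b,e)=r1,r2; s=np.linalg.lstsq(np.c_[d,-e],b-a,rcond=None)[0]
    p,q=a+s[0]*d,b+s[1]*e; return (p+q)/2,np.linalg.norm(p-q)
def save(n,im): cv2.imwrite("pics/"+n,cv2.cvtColor(im,cv2.COLOR_RGB2BGR))
E
python3 - <<'E'
from h import *
s=sense(); print({k:s[k] for k in("t","position","eef_rot","ft_force","grip_width")})
for n in("side","top"):
    f=grab_frame(n); save(n+"0.png",f["image"]); print(n,f.keys(),f["fovy"],f["cx"],f["cy"]); print(np.array(f["pose"])); 
    print({k:v for k,v in f.items() if k not in("image","pose")})
E
```

```text
{'t': 0.0, 'position': array([165.95, 602.06, 230.43]), 'eef_rot': array([-0.42, -3.11,  0.  ]), 'ft_force': array([ 0.51, -0.18, -0.94]), 'grip_width': 85.21357906620443}
side dict_keys(['image', 'fovy', 'cx', 'cy', 'pose']) 46.59628631055611 315.2367402841949 202.29268347267978
[[ -1.     0.05  -0.03 487.41]
 [ -0.05  -0.63   0.78 768.41]
 [  0.02   0.78   0.63 760.17]
 [  0.     0.     0.     1.  ]]
{'fovy': 46.59628631055611, 'cx': 315.2367402841949, 'cy': 202.29268347267978}
top dict_keys(['image', 'fovy', 'cx', 'cy', 'pose']) 54.856811677660296 320.01403268046784 196.17803118609586
[[   0.      0.99   -0.1   421.81]
 [  -1.      0.      0.03  -56.04]
 [   0.03    0.1     0.99 1076.32]
 [   0.      0.      0.      1.  ]]
{'fovy': 54.856811677660296, 'cx': 320.01403268046784, 'cy': 196.17803118609586}
```

View pics/side0.png

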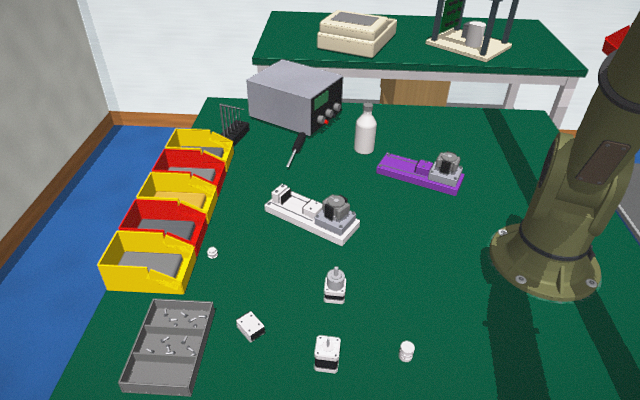

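View pics/top0.png

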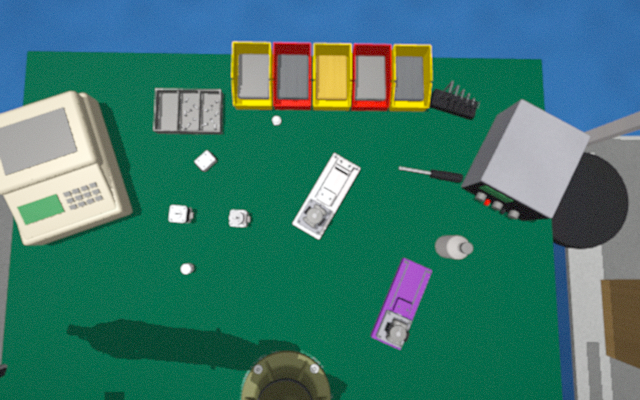

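Candidates for the motor are two. The one at side (327,353) / top (181,214) has a bare thin shaft, so it is the plain motor. The one at side (335,285) / top (239,218) has a round gearbox, so it is the geared one. The holder is the white/aluminium one at side (312,212) / top (327,195). The purple look-alike is at side (420,172) / top (402,303). I'll check this in a close crop.

Run:
```python
from h import *
S=np.mean([cv2.imread("pics/side0.png")],0).astype(np.uint8);T=cv2.imread("pics/top0.png")
def c(im,u,v,w,h,k):
    p=cv2.resize(im[v:v+h,u:u+w],(400,300),interpolation=cv2.INTER_CUBIC)
    for i in range(0,w,10):
        cv2.line(p,(int(i*400/w),0),(int(i*400/w),5),(0,0,255),1)
    for i in range(0,h,10): cv2.line(p,(0,int(i*300/h)),(5,int(i*300/h)),(0,0,255),1)
    return p
o=np.vstack([np.hstack([c(S,256,176,112,84,0),c(T,270,148,120,90,0)]),np.hstack([c(S,288,325,80,60,0),c(T,160,178,100,75,0)])])
cv2.imwrite("pics/crop1.png",o)
# bright masks
for n,im,boxes in(("side",S,{"motor":(288,325,80,60),"gear":(305,260,60,45),"holder":(256,176,112,84)}),("top",T,{"motor":(160,195,45,38),"gear":(220,200,40,35),"holder":(285,145,85,100)})):
    hsv=cv2.cvtColor(im,cv2.COLOR_BGR2HSV)
    for k,(u,v,w,h) in boxes.items():
        h_=hsv[v:v+h,u:u+w]; m=((h_[...,1]<90)).astype(np.uint8)
        n_,l,st,ce=cv2.connectedComponentsWithStats(m); i=1+st[1:,4].argmax()
        cs,_=cv2.findContours((l==i).astype(np.uint8),0,1); r=cv2.minAreaRect(max(cs,key=cv2.contourArea))
        print(n,k,st[i],ce[i]+[u,v],"box",(cv2.boxPoints(r)+[u,v]).round(1).tolist())
```

```text
side motor [ 26  10  27  39 900] [326.67 353.5 ] box [[311.8, 370.9], [315.5, 334.0], [340.8, 336.5], [337.1, 373.4]]
side gear [ 18   6  23  38 706] [334.55 286.3 ] box [[322.7, 302.4], [325.0, 265.3], [346.5, 266.6], [344.2, 303.7]]
side holder [   8    7   96   63 3207] [314.49 213.74] box [[261.4, 209.5], [280.9, 167.3], [367.6, 207.2], [348.2, 249.5]]
top motor [  8   9  26  20 429] [179.77 213.73] box [[166.9, 221.7], [169.0, 203.1], [194.2, 205.9], [192.2, 224.5]]
top gear [  8   9  23  19 371] [238.57 218.05] box [[228.0, 209.0], [250.0, 209.0], [250.0, 227.0], [228.0, 227.0]]
top holder [   7    7   69   88 2786] [326.06 195.76] box [[290.4, 223.7], [333.3, 150.9], [361.9, 167.7], [318.9, 240.6]]
```

View pics/crop1.png

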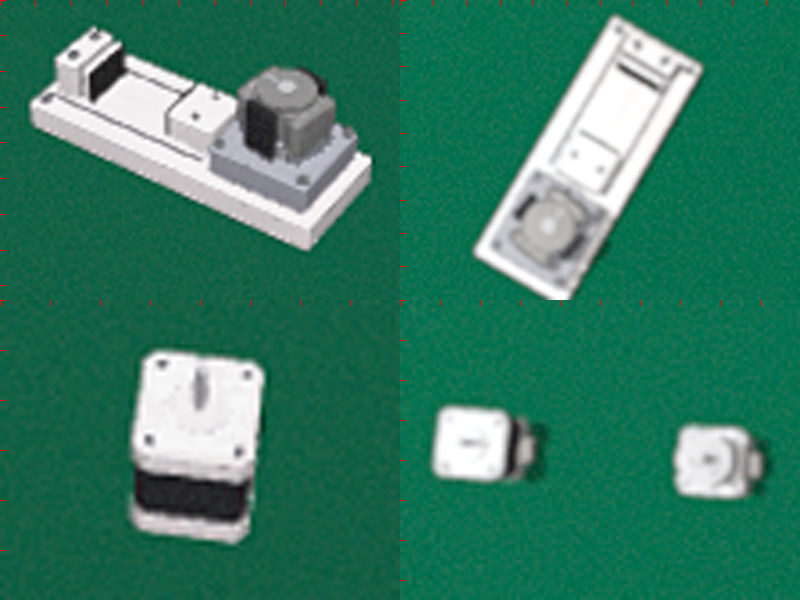

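The crop confirms the choice. The motor at side (327,353) / top (181,214) has a flat top with a bare shaft, and its plug lies to the right in the top view, which is world -y. The knob hub is at side (337,201) / top (315,216). The back jaw is at top (347,161), with its dark sprung face at about (342,170). The moving jaw is at about top (326,196).

Run:
```python
from h import *
S=[grab_frame("side") for _ in range(4)];T=[grab_frame("top") for _ in range(4)]
s,t=S[0],T[0]
si=np.mean([f["image"] for f in S],0);ti=np.mean([f["image"] for f in T],0)
np.save("si.npy",si);np.save("ti.npy",ti)
def tr(a,b,n):
    p,g=tri(ray(s,*a),ray(t,*b)); print(n,p,"gap %.1f"%g)
tr((337.2,200.6),(315,216.4),"hub z90?")
# holder outline in top: upsampled saturation mask
def outline(im,box,thr,f=8,mode="s"):
    u,v,w,h=box; c=cv2.resize(im[v:v+h,u:u+w].astype(np.uint8),None,fx=f,fy=f,interpolation=cv2.INTER_CUBIC)
    hsv=cv2.cvtColor(c,cv2.COLOR_RGB2HSV); m=(hsv[...,1]<thr) if mode=="s" else ((hsv[...,1]<60)&(hsv[...,2]>thr))
    n_,l,st,ce=cv2.connectedComponentsWithStats(m.astype(np.uint8)); i=1+st[1:,4].argmax()
    cs,_=cv2.findContours((l==i).astype(np.uint8),0,1); c=max(cs,key=cv2.contourArea)[:,0].astype(np.float32)
    return (c+.5)/f-.5+[u,v]
def rect_lines(c):
    r=cv2.minAreaRect(c.astype(np.float32)); b=cv2.boxPoints(r); L=[]
    for i in range(4):
        p,q=b[i],b[(i+1)%4]; d=(q-p)/np.linalg.norm(q-p); n=np.array([-d[1],d[0]]); le=np.linalg.norm(q-p)
        k=(abs((c-p)@n)<1.5)&((c-p)@d>.15*le)&((c-p)@d<.85*le)
        x,y,a,bb=cv2.fitLine(c[k].astype(np.float32),cv2.DIST_HUBER,0,.01,.01).ravel(); L.append((x,y,a,bb))
    P=[]
    for i in range(4):
        (x,y,a,b1),(e,f_,g,h)=[np.array([*map(float,(a,b,L[i][2],L[i][3]))]) for a,b in[(L[i-1][2],L[i-1][3])]] *0 if 0 else ((L[i-1][2],L[i-1][3],L[i-1][0],L[i-1][1]),(L[i][2],L[i][3],L[i][0],L[i][1]))
        A=np.array([[L[i][2],-L[i-1][2]],[L[i][3],-L[i-1][3]]]); k=np.linalg.solve(A,[L[i-1][0]-L[i][0],L[i-1][1]-L[i][1]])
        P.append([b1 if 0 else b1 for b1 in()] or [L[i][0]+k[0]*L[i][2],L[i][1]+k[0]*L[i][3]])
    return np.array(P,float)
c=outline(ti,(280,140,95,110),90); P=rect_lines(c); W=np.array([onz(t,*p,22) for p in P]); print("holder corners px",P,"\n",W)
print("sides",[np.linalg.norm(W[i]-W[i-1]) for i in range(4)],"centre",W.mean(0))
for thr in(150,190):
    c=outline(ti,(160,195,45,38),thr,mode="v"); Q=rect_lines(c); V=np.array([onz(t,*p,48) for p in Q]); print("motor top thr",thr,Q.mean(0),V.mean(0),[np.linalg.norm(V[i]-V[i-1]).round(1) for i in range(4)], [np.degrees(np.arctan2(*(V[i]-V[i-1])[[1,0]])).round(1) for i in range(4)])
c=outline(ti,(220,200,40,35),170,mode="v")
# axis profile
ex=None
i=np.argmax([np.linalg.norm(W[i]-W[i-1]) for i in range(4)]); d=(W[i]-W[i-1]); d*=np.sign(d[0]); d/=np.linalg.norm(d); n=np.array([-d[1],d[0],0]); C=W.mean(0); org=C+24*d; print("yaw",np.degrees(np.arctan2(d[1],d[0])),"origin",org,"knob",org-92*d)
for z in(45,52):
    pr=[]
    for x in range(-60,80,2):
        us=np.array([proj(t,[*(org+x*d+y*n)[:2],z]) for y in(-12,-6,0,6,12)],np.float32)
        pr.append(cv2.remap(ti.astype(np.float32),us[:,:1],us[:,1:],cv2.INTER_LINEAR).mean())
    print("z",z,"x from -60 step 2",np.round(pr).astype(int).tolist())
u=[]
m=ti[195:233,160:205].mean(2)
g=si[325:385,288:368]
c=outline(si,(288,325,80,60),170,mode="v"); 
b=cv2.resize(np.hstack([si[325:385,288:368],ti[190:250,150:230]]).astype(np.uint8),(800,300),interpolation=cv2.INTER_CUBIC); 
save("crop2.png",b)
```

```text
hub z90? [472.23 -74.07  86.17] gap 0.4
holder corners px [[-6.3  -4.95]
 [ 8.97  4.22]
 [ 9.01  4.24]
 [-6.27 -4.93]] 
 [[1099.67  835.59   22.  ]
 [1073.08  791.23   22.  ]
 [1073.03  791.1    22.  ]
 [1099.59  835.5    22.  ]]
sides [np.float64(0.11796119130937072), np.float64(51.718009711236654), np.float64(0.14115839670703786), np.float64(51.741036450336324)] centre [1086.34  813.36   22.  ]
motor top thr 150 [6.19 6.4 ] [1050.52  777.29   48.  ] [np.float64(66.1), np.float64(64.6), np.float64(37.1), np.float64(38.6)] [np.float64(-140.5), np.float64(39.6), np.float64(-137.9), np.float64(41.9)]
motor top thr 190 [16.47 17.6 ] [1019.41  747.83   48.  ] [np.float64(51.5), np.float64(52.8), np.float64(325.4), np.float64(326.7)] [np.float64(39.6), np.float64(-140.4), np.float64(-138.1), np.float64(41.9)]
yaw 59.103327006368986 origin [1098.67  833.95   22.  ] knob [1051.43  755.     22.  ]
z 45 x from -60 step 2 [73, 66, 66, 66, 59, 51, 31, 22, 10, 0, 0, 0, 0, 0, 0, 0, 0, 0, 0, 0, 0, 0, 0, 0, 0, 0, 0, 0, 0, 0, 0, 0, 0, 0, 0, 0, 0, 0, 0, 0, 0, 0, 0, 0, 0, 0, 0, 0, 0, 0, 0, 0, 0, 0, 0, 0, 0, 0, 0, 0, 0, 0, 0, 0, 0, 0, 0, 0, 0, 0]
z 52 x from -60 step 2 [56, 49, 40, 27, 16, 3, 0, 0, 0, 0, 0, 0, 0, 0, 0, 0, 0, 0, 0, 0, 0, 0, 0, 0, 0, 0, 0, 0, 0, 0, 0, 0, 0, 0, 0, 0, 0, 0, 0, 0, 0, 0, 0, 0, 0, 0, 0, 0, 0, 0, 0, 0, 0, 0, 0, 0, 0, 0, 0, 0, 0, 0, 0, 0, 0, 0, 0, 0, 0, 0]
```

View pics/crop2.png

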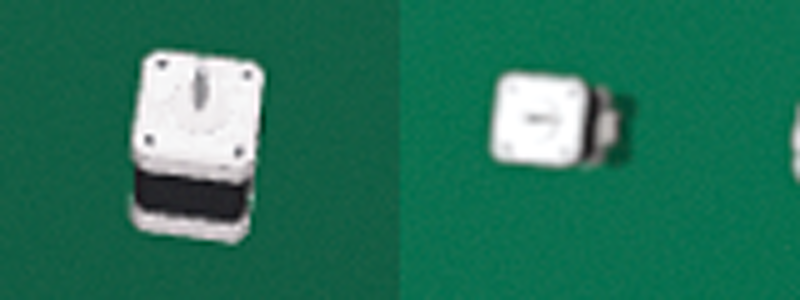

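The crop shows the motor's top face at side (327,347) and top (178,214), with the shaft and plug as expected. My corner intersection was wrong, so I'll redo it with homogeneous lines.

```bash
cat >> h.py <<'E'
def outline(im,box,test,f=8):
    u,v,w,h=box; c=cv2.resize(np.clip(im[v:v+h,u:u+w],0,255).astype(np.uint8),None,fx=f,fy=f,interpolation=cv2.INTER_CUBIC)
    m=test(cv2.cvtColor(c,cv2.COLOR_RGB2HSV).astype(int)).astype(np.uint8)
    n,l,st,ce=cv2.connectedComponentsWithStats(m); i=1+st[1:,4].argmax()
    cs,_=cv2.findContours((l==i).astype(np.uint8),0,1); c=max(cs,key=cv2.contourArea)[:,0].astype(float)
    return (c+.5)/f-.5+[u,v]
def corners(c,b=None,tol=1.5):
    if b is None: b=cv2.boxPoints(cv2.minAreaRect(c.astype(np.float32)))
    L=[]
    for p,q in zip(b,np.roll(b,-1,0)):
        le=np.linalg.norm(q-p); d=(q-p)/le; n=np.array([-d[1],d[0]]); a=(c-p)@d
        k=(abs((c-p)@n)<tol)&(a>.2*le)&(a<.8*le)
        x,y,g,h=cv2.fitLine(c[k].astype(np.float32),cv2.DIST_HUBER,0,.01,.01).ravel()[[2,3,0,1]]
        L.append(np.cross([x,y,1],[x+g,y+h,1]))
    P=[np.cross(L[i-1],L[i]) for i in range(4)]; return np.array([p[:2]/p[2] for p in P])
E
python3 - <<'E'
from h import *
s,t=grab_frame("side"),grab_frame("top"); si,ti=np.load("si.npy"),np.load("ti.npy")
rep=lambda n,W:print(n,"centre",W.mean(0),"sides",[round(float(np.linalg.norm(W[i]-W[i-1])),1) for i in range(4)],"ang",[round(float(np.degrees(np.arctan2((W[i]-W[i-1])[1],(W[i]-W[i-1])[0]))),1) for i in range(4)])
P=corners(outline(ti,(280,140,95,110),lambda h:h[...,1]<90)); W=np.array([onz(t,*p,22) for p in P]); rep("holder",W); print(P)
bright=lambda h:(h[...,1]<60)&(h[...,2]>190)
Q=corners(outline(ti,(160,195,30,38),bright)); V=np.array([onz(t,*p,48) for p in Q]); rep("motor top",V)
Qs=np.array([[316,335.2],[341,337.8],[338.8,359.2],[314.4,357]])
c=outline(si,(288,325,80,60),bright); R=corners(c,Qs.astype(np.float32),2); U=np.array([onz(s,*p,48) for p in R]); rep("motor side",U); print(Q.mean(0),R.mean(0))
print("tri",tri(ray(s,*R.mean(0)),ray(t,*Q.mean(0))))
# match the holder base corners across views: predicted side pixels
i=np.argmax([np.linalg.norm(W[i]-W[i-1]) for i in range(4)]); d=W[i]-W[i-1]; d*=np.sign(d[0]); d/=np.linalg.norm(d); n=np.array([-d[1],d[0],0]); C=W.mean(0); org=C+24*d
print("yaw",np.degrees(np.arctan2(d[1],d[0])),"origin",org,"knob",org-92*d)
np.savez("hold.npz",org=org,d=d,n=n)
for z in(22,45,52):
    pr=[]
    for x in range(-60,92,2):
        us=np.array([proj(t,[*(org+x*d+y*n)[:2],z]) for y in(-10,-5,0,5,10)],np.float32)
        pr.append(cv2.remap(ti.astype(np.float32),us[:,:1],us[:,1:],cv2.INTER_LINEAR).mean())
    print("z",z,"from -60",np.round(pr).astype(int).tolist())
for z in(45,52):
    pr=[]
    for x in range(-60,92,2):
        us=np.array([proj(s,[*(org+x*d+y*n)[:2],z]) for y in(-10,-5,0,5,10)],np.float32)
        pr.append(cv2.remap(si.astype(np.float32),us[:,:1],us[:,1:],cv2.INTER_LINEAR).mean())
    print("side z",z,"from -60",np.round(pr).astype(int).tolist())
print("side px of base-top corners",[proj(s,w) for w in W])
E
```

```text
holder centre [ 533.89 -106.23   22.  ] sides [90.1, 234.0, 91.1, 234.0] ang [59.8, -30.3, -120.1, 149.5]
[[290.34 223.72]
 [333.36 151.2 ]
 [361.68 167.57]
 [318.89 240.46]]
motor top centre [481.25 289.14  48.  ] sides [44.4, 44.2, 44.3, 44.1] ang [85.2, -4.4, -95.0, 175.8]
motor side centre [481.5  292.59  48.  ] sides [47.2, 41.3, 46.7, 42.1] ang [-95.1, 175.4, 86.0, -3.9]
[177.22 213.46] [327.08 347.64]
tri (array([481.45, 290.48,  44.05]), np.float64(0.0338306019806467))
yaw -30.515270943349087 origin [ 554.57 -118.42   22.  ] knob [475.31 -71.7   22.  ]
z 22 from -60 [154, 151, 167, 183, 202, 215, 219, 221, 237, 251, 255, 255, 255, 255, 254, 248, 243, 242, 248, 252, 255, 255, 255, 255, 248, 228, 203, 207, 235, 250, 255, 255, 255, 255, 255, 255, 255, 255, 255, 254, 254, 254, 254, 254, 254, 254, 254, 254, 254, 254, 254, 254, 254, 254, 254, 240, 207, 141, 104, 136, 196, 231, 221, 197, 183, 212, 238, 245, 240, 234, 234, 237, 245, 241, 223, 182]
z 45 from -60 [152, 166, 184, 203, 216, 219, 222, 239, 252, 255, 255, 255, 255, 252, 245, 241, 243, 249, 253, 255, 255, 255, 254, 240, 214
[... 855 characters left out ...]
5, 223, 225, 231, 233, 228, 225, 225, 225, 224, 217, 179, 138, 110, 96, 78, 58, 45, 36, 32, 36, 79, 171, 227, 224, 187, 175, 205, 236, 240, 230, 206, 195, 193, 217, 230, 186, 122, 73]
side z 52 from -60 [87, 97, 112, 150, 187, 212, 223, 228, 231, 232, 229, 222, 216, 211, 213, 220, 229, 227, 229, 234, 222, 168, 122, 152, 194, 206, 201, 205, 207, 201, 201, 203, 201, 197, 199, 199, 197, 204, 210, 205, 200, 204, 203, 201, 195, 184, 161, 148, 135, 122, 95, 69, 50, 37, 37, 72, 162, 235, 228, 192, 164, 189, 228, 242, 237, 222, 203, 197, 206, 221, 188, 121, 75, 61, 61, 62]
side px of base-top corners [array([342.57, 240.65]), array([262.37, 204.18]), array([283.91, 186.13]), array([361.54, 219.34])]
```

Measured positions agree across the two views:

| Item | Measured | Check |
|---|---|---|
| Motor centre | (481, 290), yaw about -4.7° | top at z 44 against 48 nominal, so about 4 mm height bias |
| Holder yaw | -30.5° | outline fits within mask growth |
| Holder origin | (554.6, -118.4) | |
| Knob axis | about (475, -72) | hub triangulates at (472, -74) |
| Jaw opening | about 60 mm, x -8 to 52 | within the 51 to 67 stated |

Now I move above the motor.

>>> send_rows(
  motion=[
    [[0.525, -0.52, 0], 0.15, 1],
    [[0.525, -0.52, 0], 0.15, 1],
    [[0.525, -0.52, 0], 0.15, 1],
    [[0.525, -0.52, 0], 0.15, 1],
    [[0.525, -0.52, 0], 0.15, 1],
    [[0.525, -0.52, 0], 0.15, 1],
    [[0.525, -0.52, 0], 0.15, 1],
    [[0.525, -0.52, 0], 0.15, 1],
    [[0.525, -0.52, 0], 0.15, 1],
    [[0.525, -0.52, 0], 0.15, 1],
    [[0.525, -0.52, 0], 0.15, 1],
    [[0.53, -0.52, 0], 0.15, 1],
    [[0, 0, -0.6], 0, 1],
    [[0, 0, -0.6], 0, 1],
    [[0, 0, 0], 0, 1],
    [[0, 0, 0], 0, 1],
  ],
  force=40,
)

```text
t: 2.2
position: [481.1, 290.7, 171.6]
eef_rot: [-0.126, -3.138, 0.0]
ft_force: [-0.0, -0.1, 0.9]
grip_width: 85.1
finger_force: 0.0
```

>>> send_rows(
  motion=[
    [[0, 0, -0.4], 0, 1],
    [[0, 0, -0.4], 0, 1],
    [[0, 0, -0.4], 0, 1],
    [[0, 0, -0.4], 0, 1],
    [[0, 0, -0.4], 0, 1],
    [[0, 0, -0.4], 0, 1],
    [[0, 0, -0.3], 0, 1],
    [[0, 0, -0.2], 0, 1],
    [[0, 0, -0.1], 0, 1],
    [[0, 0, -0.1], 0, 1],
    [[0, 0, 0], 0, 1],
    [[0, 0, 0], 0, 1],
  ],
)

```text
t: 3.4
position: [481.6, 290.8, 16.8]
eef_rot: [0.126, 3.138, 0.001]
ft_force: [-0.1, 0.2, 0.7]
grip_width: 85.1
finger_force: 0.0
```

Run:
```python
from h import *
s,t=grab_frame("side"),grab_frame("top")
b=np.hstack([cv2.resize(s["image"][280:400,260:420],(400,300),interpolation=2),cv2.resize(t["image"][150:270,100:260],(400,300),interpolation=2)])
save("g1.png",b); print(sense()["ft_force"],sense()["position"])
```

```text
[-0.13 -1.25  0.28] [481.56 290.75  16.81]
```

View pics/g1.png

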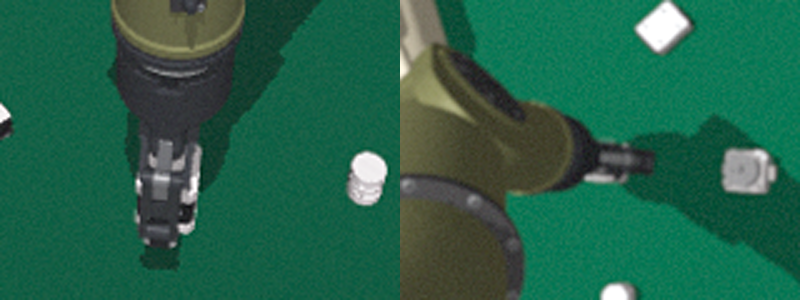

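The gripper straddles the motor, with the near finger at about side (324,370). I'll check how well it is centred numerically before closing.

Run:
```python
from h import *
s=grab_frame("side")
for y in (311,335,345): print(y,[proj(s,[481.6,y,z]).round(1).tolist() for z in(0,25,48)])
```

```text
311 [[325.8, 371.8], [326.3, 364.1], [326.7, 356.6]]
335 [[325.3, 384.3], [325.8, 376.6], [326.2, 369.2]]
345 [[325.1, 389.7], [325.5, 382.0], [325.9, 374.6]]
```

>>> send_rows(
  motion=[
    [[0, 0, 0], 0, 0.6],
    [[0, 0, 0], 0, 0.4],
    [[0, 0, 0], 0, 0.3],
    [[0, 0, 0], 0, 0.3],
    [[0, 0, 0], 0, 0.3],
    [[0, 0, 0], 0, 0.3],
    [[0, 0, 0], 0, 0.3],
  ],
  force=40,
)

```text
t: 4.25
position: [481.4, 290.4, 16.5]
eef_rot: [0.126, 3.139, -0.0]
ft_force: [-0.6, -1.5, 4.7]
grip_width: 41.4
finger_force: 42.0
```

>>> send_rows(
  motion=[
    [[0, 0, 0.2], 0, 0.3],
    [[0, 0, 0.5], 0, 0.3],
    [[0, 0, 0.6], 0, 0.3],
    [[0, 0, 0.6], 0, 0.3],
    [[0, 0, 0.6], 0, 0.3],
    [[0, 0, 0.3], 0, 0.3],
  ],
)

```text
t: 4.85
position: [481.6, 291.2, 159.0]
eef_rot: [0.126, 3.137, 0.003]
ft_force: [0.0, 0.5, -3.9]
grip_width: 41.5
finger_force: 41.5
```

>>> send_rows(
  motion=[
    [[0.13, -0.6, 0], -0.31, 0.3],
    [[0.13, -0.6, 0], -0.31, 0.3],
    [[0.13, -0.6, 0], -0.31, 0.3],
    [[0.13, -0.6, 0], -0.31, 0.3],
    [[0.13, -0.6, 0], -0.31, 0.3],
    [[0.13, -0.6, 0], -0.31, 0.3],
    [[0.13, -0.6, 0], -0.31, 0.3],
    [[0.13, -0.6, 0], -0.31, 0.3],
    [[0.13, -0.6, 0], -0.31, 0.3],
    [[0.13, -0.6, 0], -0.31, 0.3],
    [[0.13, -0.6, 0], -0.31, 0.3],
    [[0.13, -0.6, 0], -0.31, 0.3],
    [[0.13, -0.6, 0], -0.31, 0.3],
    [[0.13, -0.6, 0], -0.31, 0.3],
    [[0, 0, 0], 0, 0.3],
    [[0, 0, 0], 0, 0.3],
    [[0, 0, 0], 0, 0.3],
  ],
)

```text
t: 6.55
position: [572.0, -128.1, 156.1]
eef_rot: [-0.827, -3.03, -0.002]
ft_force: [0.4, 0.6, -4.1]
grip_width: 41.2
finger_force: 41.6
```

Run:
```python
from h import *
s,t=grab_frame("side"),grab_frame("top")
b=np.hstack([cv2.resize(s["image"][130:280,230:390],(533,500),interpolation=2),cv2.resize(t["image"][120:260,270:350],(266,500),interpolation=2)])
save("g2.png",b); st=sense(); print(st["ft_force"],st["position"],st["eef_rot"],st["grip_width"],st["joint_pos"])
```

```text
[ 0.57 -0.16 -3.16] [ 572.14 -127.93  156.28] [-0.83 -3.03 -0.  ] 41.601491102559635 [ 0.21  0.51 -0.05  1.71  0.03  0.92  1.19]
```

View pics/g2.png

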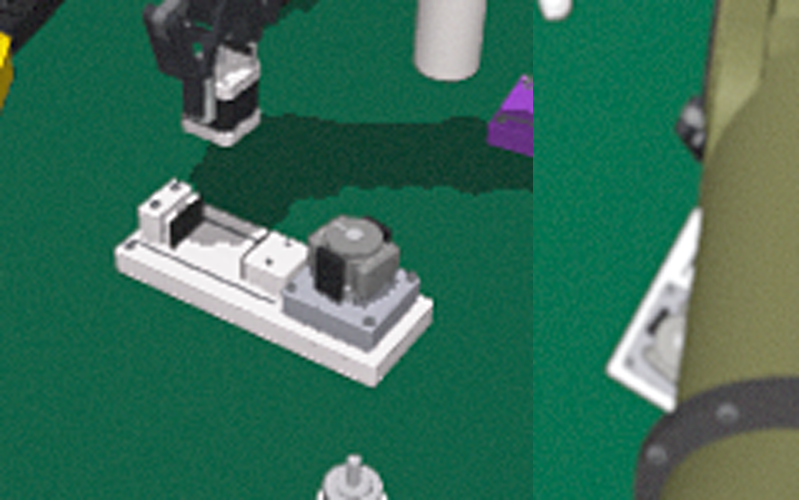

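The motor hangs upright over the gap, with its bottom corners at side (285,167.5), (297,173) and (308,165). The top view is blocked by the arm. I'll use the held motor to calibrate the side camera against the robot, then compare the holder's corners.

Run:
```python
from h import *
s=[grab_frame("side") for _ in range(4)]; im=np.mean([f["image"] for f in s],0); s=s[0]
c=np.array([572.1,-128]); a=np.radians(-30.6); d=np.array([np.cos(a),np.sin(a)]); n=np.array([-d[1],d[0]])
for i,j in((1,1),(-1,1),(-1,-1)): print("motor corner pred",proj(s,[*(c+21*i*d+21*j*n),140]))
H=np.load("hold.npz"); o,D,N=H["org"][:2],H["d"][:2],H["n"][:2]
for x,y,z in((-138,42,22),(90,42,22),(-138,42,0),(90,42,0),(-138,-42,22),(53,22,52),(53,-22,52),(-8,20,45)): print("holder pred",(x,y,z),proj(s,[*(o+x*D+y*N),z]))
b=np.vstack([cv2.resize(im[155:180,270:320],(800,400),interpolation=2)[:280],cv2.resize(im[180:252,255:375],(533,320),interpolation=2)[:,:].repeat(1,1) if 0 else cv2.copyMakeBorder(cv2.resize(im[180:252,255:375],(533,320),interpolation=2),0,0,0,267,cv2.BORDER_CONSTANT)])
save("g3.png",b.clip(0,255).astype(np.uint8))
P=corners(outline(im,(250,175,125,80),lambda h:h[...,1]<90),np.array([[265,203],[342.5,243],[360,222],[283,184]],np.float32),3)
print(P)
```

```text
motor corner pred [283.41 167.61]
motor corner pred [298.09 173.6 ]
motor corner pred [308.42 165.11]
holder pred (-138, 42, 22) [341.97 239.41]
holder pred (90, 42, 22) [264.17 203.77]
holder pred (-138, 42, 0) [341.48 246.26]
holder pred (90, 42, 0) [264.63 210.49]
holder pred (-138, -42, 22) [359.89 219.66]
holder pred (53, 22, 52) [280.39 195.53]
holder pred (53, -22, 52) [290.9  186.69]
holder pred (-8, 20, 45) [301.16 206.26]Traceback (most recent call last):
  File "<stdin>", line 9, in <module>
  File "h.py", line 30, in corners
    x,y,g,h=cv2.fitLine(c[k].astype(np.float32),cv2.DIST_HUBER,0,.01,.01).ravel()[[2,3,0,1]]
            ~~~~~~~~~~~^^^^^^^^^^^^^^^^^^^^^^^^^^^^^^^^^^^^^^^^^^^^^^^^^^
cv2.error: OpenCV(4.12.0) /io/opencv/modules/imgproc/src/linefit.cpp:50: error: (-215:Assertion failed) count > 0 in function 'fitLine2D_wods'
```

View pics/g3.png

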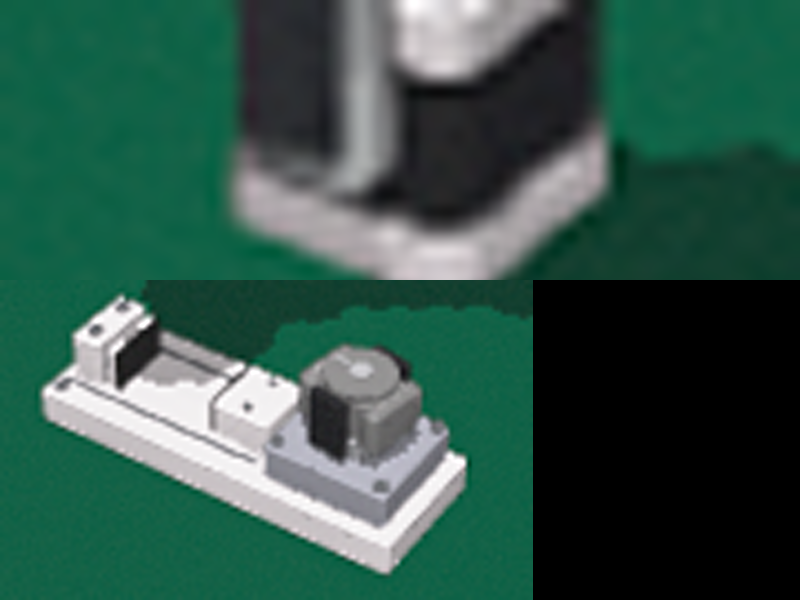

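Both agree with the robot frame to about 1 mm: the holder corners sit at +0.6 px and the motor at +0.45 px. The back jaw face is at about x=53 and the jaw front at about -9, so I place at x=21. Descending to just above the base.

>>> send_rows(
  motion=[
    [[0.02, -0.026, -0.3], 0, 0.3],
    [[0, 0, -0.4], 0, 0.3],
    [[0, 0, -0.4], 0, 0.3],
    [[0, 0, -0.4], 0, 0.3],
    [[0, 0, -0.4], 0, 0.3],
    [[0, 0, -0.2], 0, 0.3],
    [[0, 0, -0.1], 0, 0.3],
    [[0, 0, -0.06], 0, 0.3],
    [[0, 0, 0], 0, 0.3],
    [[0, 0, 0], 0, 0.3],
    [[0, 0, 0], 0, 0.3],
  ],
)

```text
t: 7.95
position: [573.7, -130.9, 44.0]
eef_rot: [0.83, 3.029, 0.0]
ft_force: [-0.5, -0.1, -3.1]
grip_width: 41.6
finger_force: 41.5
```

>>> send_rows(
  motion=[
    [[0, 0, -0.02], 0, 0.3],
    [[0, 0, -0.02], 0, 0.3],
    [[0, 0, 0], 0, 0.3],
  ],
)

```text
t: 8.25
position: [573.2, -130.8, 41.2]
eef_rot: [-0.83, -3.03, 0.0]
ft_force: [0.1, 0.1, -3.9]
grip_width: 41.4
finger_force: 41.5
```

>>> send_rows(
  motion=[
    [[-0.01, 0.028, -0.02], 0, 0.3],
    [[0, 0, -0.02], 0, 0.3],
    [[0, 0, -0.01], 0, 0.3],
    [[0, 0, 0], 0, 0.3],
    [[0, 0, 0], 0, 0.3],
  ],
)

```text
t: 8.75
position: [572.8, -129.4, 38.8]
eef_rot: [-0.83, -3.03, 0.0]
ft_force: [0.0, -0.5, -3.3]
grip_width: 41.5
finger_force: 41.5
```

>>> send_rows(
  motion=[
    [[0, 0, -0.01], 0, 0.3],
    [[0, 0, -0.01], 0, 0.3],
    [[0, 0, 0], 0, 0.3],
    [[0, 0, 0], 0, 0.3],
  ],
)

```text
t: 9.15
position: [572.9, -129.4, 38.5]
eef_rot: [0.83, 3.029, -0.0]
ft_force: [-2.1, 1.0, 5.2]
grip_width: 41.3
finger_force: 42.6
```

The base is touched (+5 N). I release and rise.

>>> send_rows(
  motion=[
    [[0, 0, 0], 0, 0.6],
    [[0, 0, 0], 0, 0.8],
    [[0, 0, 0], 0, 0.9],
    [[0, 0, 0], 0, 0.9],
    [[0, 0, 0.2], 0, 0.9],
    [[0, 0, 0.4], 0, 0.9],
    [[0, 0, 0.6], 0, 0.9],
    [[0, 0, 0.6], 0, 0.9],
    [[0, 0, 0.6], 0, 0.9],
    [[0, 0.6, 0.3], 0, 0.9],
    [[0, 0.8, 0], 0, 0.9],
    [[0, 0.8, 0], 0, 0.9],
    [[0, 0.8, 0], 0, 0.9],
    [[0, 0.8, 0], 0, 0.9],
    [[0, 0.8, 0], 0, 0.9],
    [[0, 0, 0], 0, 0.9],
    [[0, 0, 0], 0, 0.9],
  ],
)

```text
t: 10.85
position: [572.6, 101.8, 173.4]
eef_rot: [0.826, 3.031, 0.0]
ft_force: [-0.1, -0.5, 0.8]
grip_width: 77.2
finger_force: 0.0
```

Run:
```python
from h import *
S=[grab_frame("side") for _ in range(4)];T=[grab_frame("top") for _ in range(4)]
si=np.mean([f["image"] for f in S],0);ti=np.mean([f["image"] for f in T],0); s,t=S[0],T[0]
np.save("si2.npy",si);np.save("ti2.npy",ti)
b=np.hstack([cv2.resize(si[170:260,255:375],(400,300),interpolation=2),cv2.resize(ti[148:238,280:380],(400,360),interpolation=2)[:300]])
save("g4.png",b.clip(0,255).astype(np.uint8)); print(sense()["position"],sense()["t"])
H=np.load("hold.npz"); o,D,N=H["org"][:2],H["d"][:2],H["n"][:2]
for x,y,z in((-92,0,90),(-92,0,72),(-92,27,72),(-92,-27,72),(-130,35,46),(-54,35,46),(-130,-35,46)): print((x,y,z),proj(s,[*(o+x*D+y*N),z]),proj(t,[*(o+x*D+y*N),z]))
```

```text
[572.84  99.71 172.83] 11.25
(-92, 0, 90) [335.83 199.87] [314.1 215.2]
(-92, 0, 72) [335.5  205.89] [313.99 215.57]
(-92, 27, 72) [329.32 212.02] [305.09 210.3 ]
(-92, -27, 72) [341.47 199.95] [322.91 220.86]
(-130, 35, 46) [341.1  228.66] [295.27 221.66]
(-54, 35, 46) [313.5  216.33] [309.85 197.28]
(-130, -35, 46) [356.29 212.41] [317.87 235.08]
```

View pics/g4.png

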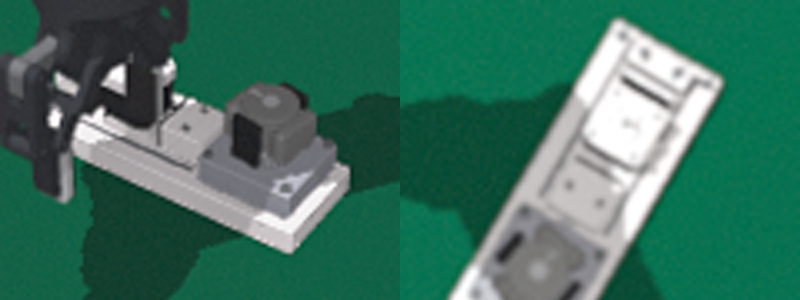

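The motor stands square between the jaws with its plug on the open -y side, at top panel (628,125). Next I measure the knob axis and angle from the two dark tabs in the top view.

Run:
```python
from h import *
ti=np.load("ti.npy"); t=grab_frame("top"); si=np.load("si.npy"); s=grab_frame("side")
f=6
def blobs(im,u,v,w,h,thr,n=2):
    g=cv2.resize(im[v:v+h,u:u+w].mean(2).astype(np.float32),None,fx=f,fy=f,interpolation=2)
    k,l,st,ce=cv2.connectedComponentsWithStats((g<thr).astype(np.uint8)); i=1+np.argsort(-st[1:,4])[:n]
    for j in i:
        r=cv2.minAreaRect(np.argwhere(l==j)[:,::-1].astype(np.float32))
        print(thr,"area",st[j,4]/f/f,"c",(ce[j]+.5)/f-.5+[u,v],"size",np.round(np.array(r[1])/f,1),"ang",r[2])
    return [(ce[j]+.5)/f-.5+[u,v] for j in i]
# exclude green by restricting to head block area; the tabs are black
for thr in(70,80,95):
    C=blobs(ti,300,201,32,32,thr,3)
print(ti[200:234,300:332].mean(2).astype(int)[::1,::1].tolist() if 0 else "")
for thr in(50,60,80): blobs(si,322,190,32,30,thr)
g=ti[196:238,296:336]; save("k.png",cv2.resize(g.clip(0,255).astype(np.uint8),(600,630),interpolation=2)[:600])
```

```text
70 area 51.72222222222222 c [328.94 227.95] size [12.7  7.2] ang 90.0
70 area 12.611111111111112 c [300.81 202.65] size [5.8 3.5] ang 90.0
70 area 6.472222222222222 c [301.05 231.57] size [2.3 4. ] ang 90.0
80 area 54.72222222222222 c [328.88 227.86] size [13.   7.3] ang 90.0
80 area 14.361111111111112 c [300.89 202.8 ] size [6.3 3.8] ang 90.0
80 area 10.11111111111111 c [321.42 221.62] size [1.5 7.7] ang 41.4964714050293
95 area 58.05555555555555 c [328.78 227.75] size [13.2  7.7] ang 90.0
95 area 17.47222222222222 c [321.43 221.59] size [2.3 8.6] ang 41.987213134765625
95 area 16.444444444444446 c [300.99 202.96] size [6.7 4.2] ang 90.0

50 area 93.6111111111111 c [328.43 211.75] size [15.3  8. ] ang 90.0
50 area 9.5 c [345.52 199.45] size [6.1 2.8] ang 70.34617614746094
60 area 104.19444444444444 c [328.47 211.63] size [15.5  8.3] ang 90.0
60 area 24.222222222222225 c [344.23 197.67] size [11.7  4.1] ang 49.60009765625
80 area 298.22222222222223 c [340.85 195.62] size [21.5 31.8] ang 90.0
80 area 119.27777777777777 c [328.52 211.51] size [15.8  9.3] ang 90.0
```

View pics/k.png

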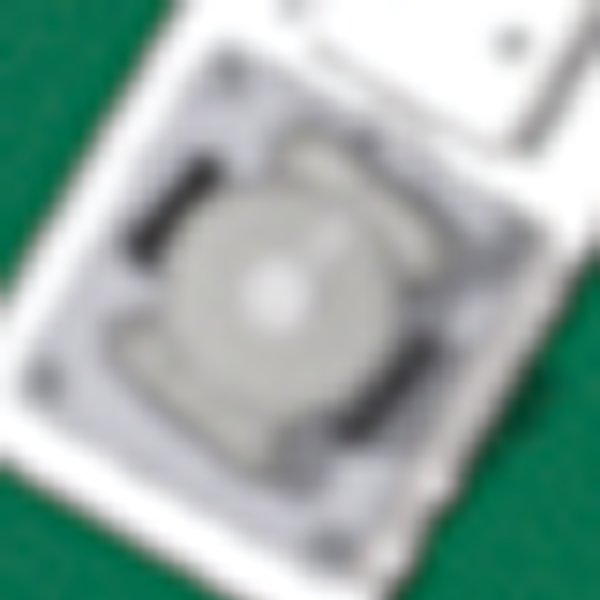

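The picture shows the +y tab at top (307.0,209.6), the -y tab at (321.4,221.5) and the hub at (313.6,215.5). That puts the knob axis at about (474.6, -72.0) and its y direction at about 50°, so the knob angle is about 0.16 rad, within the stated range. I go over it and descend.

>>> send_rows(
  motion=[
    [[-0.28, -0.49, 0], -0.22, 0.9],
    [[-0.28, -0.49, 0], -0.22, 0.9],
    [[-0.28, -0.49, 0], -0.22, 0.9],
    [[-0.28, -0.49, 0], -0.22, 0.9],
    [[-0.28, -0.49, 0], -0.22, 0.9],
    [[-0.28, -0.49, 0], -0.22, 0.9],
    [[-0.28, -0.49, 0], -0.22, 0.9],
    [[0, 0, 0], 0, 0.9],
    [[0, 0, 0], 0, 0.9],
    [[0, 0, 0], 0, 0.9],
  ],
)

```text
t: 12.35
position: [475.4, -69.9, 172.9]
eef_rot: [1.069, 2.954, 0.001]
ft_force: [0.1, 0.0, 0.9]
grip_width: 76.3
finger_force: 0.0
```

>>> send_rows(
  motion=[
    [[-0.016, -0.042, -0.4], 0, 0.9],
    [[0, 0, -0.5], 0, 0.9],
    [[0, 0, -0.4], 0, 0.9],
    [[0, 0, -0.3], 0, 0.9],
    [[0, 0, -0.2], 0, 0.9],
    [[0, 0, -0.2], 0, 0.9],
    [[0, 0, -0.2], 0, 0.9],
    [[0, 0, -0.1], 0, 0.9],
    [[0, 0, -0.1], 0, 0.9],
    [[0, 0, -0.04], 0, 0.9],
    [[0, 0, 0], 0, 0.9],
    [[0, 0, 0], 0, 0.9],
  ],
)

```text
t: 13.55
position: [474.2, -73.0, 51.1]
eef_rot: [1.071, 2.953, 0.0]
ft_force: [0.3, 0.1, 0.2]
grip_width: 76.6
finger_force: 0.0
```

>>> send_rows(
  motion=[
    [[0, 0, 0], 0, 0.75],
    [[0, 0, 0], 0, 0.65],
    [[0, 0, 0], 0, 0.6],
    [[0, 0, 0], 0, 0.6],
  ],
  force=30,
)

```text
t: 13.95
position: [474.8, -72.6, 51.6]
eef_rot: [1.07, 2.952, 0.001]
ft_force: [0.2, 1.1, 8.0]
grip_width: 51.9
finger_force: 12.3
```

>>> send_rows(
  motion=[
    [[0, 0, 0], 0, 0.5],
    [[0, 0, 0], 0, 0.45],
    [[0, 0, 0], 0, 0.45],
    [[0, 0, 0], 0, 0.45],
    [[0, 0, 0], 0, 0.45],
  ],
  force=30,
)

```text
t: 14.45
position: [475.2, -72.3, 52.6]
eef_rot: [1.069, 2.951, 0.002]
ft_force: [-2.1, 3.0, 19.9]
grip_width: 45.0
finger_force: 28.5
```

Run:
```python
from h import *
s=sense(); print({k:s[k] for k in("t","position","ft_force","ft_torque","grip_width","finger_force","joint_pos")})
```

```text
{'t': 14.45, 'position': array([475.19, -72.28,  52.59]), 'ft_force': array([-2.06,  3.01, 19.92]), 'ft_torque': array([ 0.71,  0.52, -0.07]), 'grip_width': 45.03268400096887, 'finger_force': 28.464226957876235, 'joint_pos': array([ 0.1 ,  0.53, -0.  ,  2.1 ,  0.  ,  0.51,  0.97])}
```

Both tabs are fully in, with the width at 45 mm. I ease the vertical load and start winding clockwise.

>>> send_rows(
  motion=[
    [[0, 0, 0.03], 0, 0.45],
    [[0, 0, 0], -0.25, 0.45],
    [[0, 0, 0], -0.5, 0.45],
    [[0, 0, 0], -0.5, 0.45],
    [[0, 0, 0], -0.5, 0.45],
    [[0, 0, 0], -0.25, 0.45],
    [[0, 0, 0], 0, 0.45],
    [[0, 0, 0], 0, 0.45],
  ],
)

```text
t: 15.25
position: [475.2, -72.2, 53.0]
eef_rot: [1.374, 2.823, 0.002]
ft_force: [0.9, 3.9, 9.5]
grip_width: 44.3
finger_force: 38.2
```

```bash
cat > st.py <<'E'
from h import *
R=[sense()]; 
for _ in range(3): grab_frame("side"); R.append(sense())
s=R[-1]; y=90-2*np.degrees(np.arctan2(s["eef_rot"][0],s["eef_rot"][1]))
print("t",s["t"],"pos",s["position"],"yaw %.2f"%((y+90)%180-90),"F",s["ft_force"],"M",np.mean([r["ft_torque"] for r in R],0).round(3),"tz",[round(float(r["ft_torque"][2]),3) for r in R],"w",s["grip_width"],s["finger_force"])
H=np.load("hold.npz"); f=grab_frame("side"); save("last_side.png",f["image"])
E
python3 st.py
```

```text
t 15.4 pos [475.19 -72.24  52.97] yaw 38.09 F [1.24 4.45 8.89] M [ 0.79 -0.33 -0.06] tz [-0.03, -0.062, -0.069, -0.07] w 44.664532714486924 38.22009980678558
```

>>> send_rows(
  motion=[
    [[0, 0, 0], -0.25, 0.45],
    [[0, 0, 0], -0.5, 0.45],
    [[0, 0, 0], -0.5, 0.45],
    [[0, 0, 0], -0.5, 0.45],
    [[0, 0, 0], -0.25, 0.45],
    [[0, 0, 0], 0, 0.45],
    [[0, 0, 0], 0, 0.45],
  ],
)

```text
t: 16.15
position: [475.2, -72.2, 53.0]
eef_rot: [1.662, 2.664, 0.003]
ft_force: [1.5, 4.6, 7.6]
grip_width: 44.7
finger_force: 38.2
```

```bash
python3 st.py
```

```text
t 16.3 pos [475.2  -72.25  52.97] yaw 26.09 F [1.38 4.93 8.75] M [ 0.81 -0.32 -0.05] tz [-0.038, -0.086, -0.062, -0.011] w 44.45532681085335 38.20198059082031
```

>>> send_rows(
  motion=[
    [[0, 0, 0], -0.25, 0.45],
    [[0, 0, 0], -0.5, 0.45],
    [[0, 0, 0], -0.5, 0.45],
    [[0, 0, 0], -0.5, 0.45],
    [[0, 0, 0], -0.25, 0.45],
    [[0, 0, 0], 0, 0.45],
    [[0, 0, 0], 0, 0.45],
  ],
)

```text
t: 17.05
position: [475.2, -72.2, 53.0]
eef_rot: [1.931, 2.476, 0.003]
ft_force: [0.7, 4.6, 8.8]
grip_width: 44.9
finger_force: 38.2
```

```bash
python3 st.py
```

```text
t 17.2 pos [475.24 -72.26  52.97] yaw 14.09 F [1.82 4.2  8.08] M [ 0.81 -0.34 -0.04] tz [-0.08, -0.029, -0.027, -0.01] w 44.98951043855963 38.18389892578125
```

```bash
sed -i 's/range(3)/range(7)/; s/"tz",\[.*\],"w"/"w"/' st.py
cat >> st.py <<'E'
# motion of the motor in the side view, subpixel shift of its visible patch against the last reference
F=np.mean([grab_frame("side")["image"] for _ in range(3)]+[f["image"]],0).mean(2).astype(np.float32); import os
for n,(u,v,w,h) in {"motor":(278,158,34,50),"backjaw":(266,176,22,30)}.items():
    c=F[v:v+h,u:u+w].copy()
    if os.path.exists(f"ref_{n}.npy"): print(n,np.round(cv2.phaseCorrelate(np.load(f"ref_{n}.npy"),c,cv2.createHanningWindow((w,h),cv2.CV_32F)),2) if 0 else cv2.phaseCorrelate(np.load(f"ref_{n}.npy"),c,cv2.createHanningWindow((w,h),cv2.CV_32F)))
    else: np.save(f"ref_{n}.npy",c)
E
python3 st.py; python3 -c "
from h import *
g=cv2.imread('pics/last_side.png')
H=np.load('hold.npz'); s=grab_frame('side'); o,D,N=H['org'][:2],H['d'][:2],H['n'][:2]
for z,y in((47,0),(23.5,21)):
  for dy in (-8,0,8):
    us=np.array([proj(s,[*(o+x*D+(y+(dy if y==0 else 0))*N),z+(0 if y==0 else dy/8*1)]) for x in range(-40,92,3)],np.float32)
    print(z,dy,np.round(cv2.remap(g.astype(np.float32),us[:,:1],us[:,1:],cv2.INTER_LINEAR).mean(2)[:,0]).astype(int).tolist())
"
```

```text
t 17.6 pos [475.28 -72.25  53.01] yaw 14.09 F [1.16 3.41 8.5 ] M [ 0.8  -0.33 -0.03] w 44.51451000596853 38.18337678909302
47 -8 [183, 217, 245, 247, 240, 245, 219, 164, 200, 242, 243, 247, 233, 126, 41, 29, 29, 45, 128, 152, 191, 215, 179, 222, 246, 248, 248, 245, 242, 240, 242, 237, 227, 209, 223, 209, 234, 245, 245, 244, 247, 218, 130, 64]
47 0 [168, 216, 240, 242, 243, 243, 243, 243, 243, 242, 242, 245, 230, 135, 46, 33, 34, 41, 121, 181, 200, 202, 212, 199, 198, 203, 204, 217, 213, 215, 210, 211, 210, 204, 193, 161, 232, 243, 245, 236, 244, 237, 139, 69]
47 8 [149, 160, 169, 163, 160, 205, 243, 240, 237, 242, 242, 244, 233, 149, 52, 33, 31, 30, 50, 127, 172, 144, 166, 155, 153, 150, 142, 151, 145, 172, 157, 114, 153, 233, 188, 184, 230, 236, 157, 110, 142, 191, 126, 69]
23.5 -8 [215, 242, 225, 230, 235, 240, 236, 231, 237, 223, 224, 230, 230, 238, 245, 230, 218, 214, 206, 201, 205, 207, 207, 210, 213, 212, 213, 213, 237, 244, 217, 198, 231, 238, 226, 221, 216, 201, 196, 204, 206, 225, 229, 149]
23.5 0 [205, 222, 213, 224, 230, 235, 229, 227, 230, 217, 223, 225, 223, 236, 228, 219, 214, 207, 201, 200, 203, 203, 202, 206, 206, 207, 208, 208, 235, 244, 191, 167, 225, 231, 218, 211, 209, 197, 192, 202, 205, 229, 210, 120]
23.5 8 [194, 201, 203, 217, 225, 226, 221, 219, 224, 213, 221, 218, 216, 229, 206, 208, 209, 201, 200, 199, 201, 199, 199, 202, 199, 204, 202, 205, 232, 238, 163, 140, 211, 225, 201, 202, 204, 194, 189, 198, 203, 224, 187, 99]
```

The jaw is moving: its front edge has gone from about -10 to about 0. I continue in 6° steps and watch the torque and the motor's shift in the image.

>>> send_rows(
  motion=[
    [[0, 0, 0], -0.25, 0.45],
    [[0, 0, 0], -0.5, 0.45],
    [[0, 0, 0], -0.25, 0.45],
    [[0, 0, 0], 0, 0.45],
    [[0, 0, 0], 0, 0.45],
  ],
)

```text
t: 18.35
position: [475.3, -72.2, 53.0]
eef_rot: [2.058, 2.372, 0.003]
ft_force: [2.4, 4.6, 8.4]
grip_width: 44.6
finger_force: 38.2
```

```bash
python3 st.py
```

```text
t 18.7 pos [475.27 -72.23  52.98] yaw 8.09 F [2.27 4.04 8.44] M [ 0.82 -0.34 -0.03] w 44.87074152938656 38.171671628952026
motor ((-0.3392069373355113, -0.32523553325972543), 0.9533758600552876)
backjaw ((0.04054847505721071, 0.14430180702566453), 1.026599375738038)
```

>>> send_rows(
  motion=[
    [[0, 0, 0], -0.25, 0.45],
    [[0, 0, 0], -0.5, 0.45],
    [[0, 0, 0], -0.25, 0.45],
    [[0, 0, 0], 0, 0.45],
    [[0, 0, 0], 0, 0.45],
  ],
)

```text
t: 19.4
position: [475.3, -72.2, 53.0]
eef_rot: [2.18, 2.261, 0.003]
ft_force: [2.4, 4.8, 7.5]
grip_width: 44.8
finger_force: 38.2
```

```bash
python3 st.py
```

```text
t 19.75 pos [475.28 -72.23  52.97] yaw 2.09 F [1.89 3.76 8.62] M [ 0.81 -0.37 -0.04] w 44.53160961702452 38.164324164390564
motor ((-1.231170737917914, -0.34745062684247685), 0.8214328092998928)
backjaw ((0.01482713754116105, 0.0820916451852689), 1.0340975834263695)
```

>>> send_rows(
  motion=[
    [[0, 0, 0], -0.25, 0.45],
    [[0, 0, 0], -0.5, 0.45],
    [[0, 0, 0], -0.25, 0.45],
    [[0, 0, 0], 0, 0.45],
    [[0, 0, 0], 0, 0.45],
  ],
)

```text
t: 20.45
position: [475.3, -72.2, 53.0]
eef_rot: [2.295, 2.144, 0.003]
ft_force: [2.1, 4.1, 7.9]
grip_width: 44.6
finger_force: 38.2
```

```bash
python3 st.py
```

```text
t 20.8 pos [475.29 -72.26  52.98] yaw -3.90 F [2.82 4.87 7.79] M [ 0.81 -0.38 -0.  ] w 44.58907914364993 38.15506339073181
motor ((-1.7064310373514004, -0.5479516439599195), 0.8913475675053066)
backjaw ((-0.07573714219089211, 0.09317469143391222), 0.9933935085932414)
```

>>> send_rows(
  motion=[
    [[0, 0, 0], -0.2, 0.45],
    [[0, 0, 0], -0.3, 0.45],
    [[0, 0, 0], 0, 0.45],
    [[0, 0, 0], 0, 0.45],
  ],
)

```text
t: 21.4
position: [475.3, -72.2, 53.0]
eef_rot: [2.35, 2.083, 0.004]
ft_force: [2.4, 4.8, 8.6]
grip_width: 44.9
finger_force: 38.2
```

```bash
python3 st.py
```

```text
t 21.75 pos [475.32 -72.25  52.99] yaw -6.88 F [1.75 4.81 8.53] M [ 0.76 -0.36  0.09] w 44.459874919693426 38.14580261707306
motor ((-2.059991400257079, -1.12482130548387), 0.7367194143931071)
backjaw ((-0.02591932963949617, -0.0392275108239204), 0.9666672620508406)
```

The torque rise shows the sprung face being pushed from about 54° of turn. It is now about 1 mm in (tz is up about 0.1 N m). I go on in small steps.

>>> send_rows(
  motion=[
    [[0, 0, 0], -0.15, 0.45],
    [[0, 0, 0], -0.1, 0.45],
    [[0, 0, 0], 0, 0.45],
    [[0, 0, 0], 0, 0.45],
  ],
)

```text
t: 22.35
position: [475.3, -72.2, 53.0]
eef_rot: [2.377, 2.053, 0.003]
ft_force: [2.7, 3.4, 8.2]
grip_width: 44.8
finger_force: 38.1
```

```bash
python3 st.py;python3 st.py
```

```text
t 22.7 pos [475.3  -72.22  52.98] yaw -8.36 F [2.15 4.12 8.35] M [ 0.78 -0.37  0.22] w 44.438658543980864 38.14050793647766
motor ((-2.111828246675241, -1.3348861751674583), 0.715104767481486)
backjaw ((0.21183983819291363, 0.1169087358788925), 0.9192606548468272)
t 23.25 pos [475.31 -72.23  52.99] yaw -8.36 F [0.55 4.52 8.04] M [ 0.76 -0.35  0.2 ] w 44.829405330809756 38.14078688621521
motor ((-2.056525153166831, -1.3600791902973732), 0.7134766019715203)
backjaw ((0.18762900023405038, 0.08008644139372834), 0.9345988776948717)
```

The torque says roughly 2 mm while the angle says 1.5 to 2.6 mm. I use the last view to compare the back jaw before and now.

Run:
```python
from h import *
si=np.load("si.npy"); fr=[]; tz=[]
for _ in range(10): f=grab_frame("side"); fr.append(f["image"]); tz.append(sense()["ft_torque"][2])
im=np.mean(fr,0); np.save("now.npy",im); print("tz",np.mean(tz),np.std(tz))
c=lambda a:cv2.resize(a[168:218,262:312].clip(0,255).astype(np.uint8),(400,400),interpolation=2)
save("cmp.png",np.hstack([c(si),c(im)]))
```

```text
tz 0.20711081513867352 0.03243748472916206
```

View pics/cmp.png

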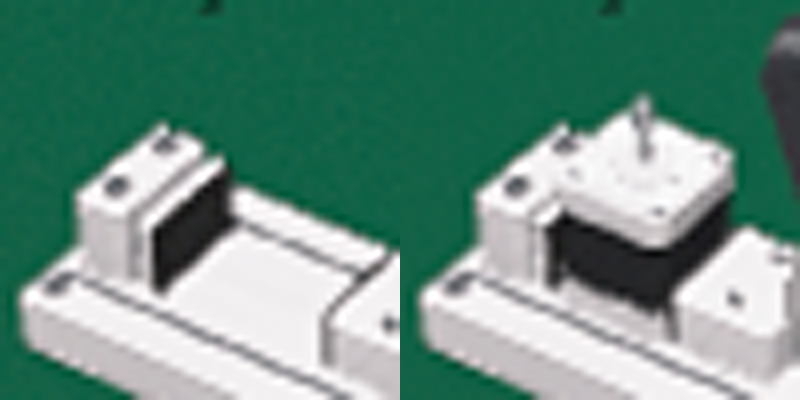

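The motor bears on the sprung face. The face's white-to-black front edge has shifted left from about x=152 to about x=148 of 400 (8x zoom), roughly 0.5 px. I measure that edge at sub-pixel precision.

Run:
```python
from h import *
a,b=np.load("si.npy").mean(2),np.load("now.npy").mean(2)
H=np.load("hold.npz"); s=grab_frame("side"); o,D,N=H['org'][:2],H['d'][:2],H['n'][:2]
p,q=proj(s,[*(o+53*D+20*N),40]),proj(s,[*(o+57*D+20*N),40]); print("4 mm =",q-p)
for v in range(194,204):
    r=[]
    for im in(a,b):
        x=im[v,274:290]; k=[i for i in range(4,15) if x[i]>=130>x[i+1]]
        r.append(274+k[0]+(x[k[0]]-130)/(x[k[0]]-x[k[0]+1]) if k else np.nan)
    print(v,np.round(r,2),round(r[1]-r[0],2), a[v,276:286].astype(int).tolist(), b[v,276:286].astype(int).tolist())
```

```text
4 mm = [-1.29 -0.57]
194 [282.92 281.8 ] -1.12 [244, 236, 166, 161, 200, 235, 237, 120, 40, 26] [244, 236, 172, 199, 235, 235, 103, 158, 190, 196]
195 [281.81 280.8 ] -1.0 [190, 187, 150, 181, 250, 236, 104, 36, 27, 36] [189, 185, 184, 245, 237, 103, 21, 37, 96, 159]
196 [280.68 279.43] -1.25 [202, 195, 158, 191, 230, 83, 33, 30, 38, 38] [203, 189, 148, 171, 75, 32, 29, 34, 31, 27]
197 [280.34 279.5 ] -0.84 [200, 197, 156, 162, 183, 28, 30, 32, 38, 38] [201, 197, 173, 185, 75, 31, 35, 38, 38, 37]
198 [280.37 279.69] -0.68 [202, 199, 149, 152, 186, 35, 34, 37, 37, 39] [203, 198, 169, 188, 104, 30, 34, 38, 39, 39]
199 [280.38 279.72] -0.66 [199, 195, 146, 153, 187, 35, 32, 38, 36, 35] [199, 193, 165, 194, 104, 30, 33, 39, 40, 36]
200 [280.38 279.81] -0.57 [194, 193, 155, 180, 186, 38, 31, 34, 35, 33] [195, 191, 176, 218, 109, 38, 48, 36, 36, 39]
201 [280.42 279.77] -0.65 [194, 194, 152, 174, 186, 51, 27, 30, 43, 103] [194, 192, 173, 206, 106, 52, 82, 32, 35, 38]
202 [280.42 279.69] -0.72 [208, 200, 158, 166, 183, 55, 26, 60, 133, 220] [208, 200, 177, 202, 97, 42, 80, 86, 47, 32]
203 [280.5 279.9] -0.6 [232, 224, 219, 227, 192, 67, 45, 141, 238, 247] [231, 224, 221, 224, 119, 81, 159, 177, 116, 72]
```

The face edge has moved about 0.55 to 0.67 px, which is 1.7 to 2.1 mm of the 4 mm travel. The torque agrees, so this is half travel. I release the tabs.

>>> send_rows(
  motion=[
    [[0, 0, 0], 0, 0.7],
    [[0, 0, 0], 0, 0.9],
    [[0, 0, 0], 0, 0.9],
    [[0, 0, 0], 0, 0.9],
    [[0, 0, 0], 0, 0.9],
  ],
)

```text
t: 24.5
position: [473.7, -73.2, 52.2]
eef_rot: [-2.378, -2.052, 0.001]
ft_force: [-0.1, 0.2, -0.1]
grip_width: 76.7
finger_force: 0.0
```

Run:
```python
from h import *
si=np.load("si.npy").mean(2); n0=np.load("now.npy").mean(2)
im=np.mean([grab_frame("side")["image"] for _ in range(6)],0).mean(2)
for v in range(197,203):
    print(v,si[v,278:283].astype(int),n0[v,278:283].astype(int),im[v,278:283].astype(int))
s=sense();print(s["ft_force"],s["ft_torque"],s["grip_width"],s["finger_force"])
```

```text
197 [156 162 183  28  30] [173 185  75  31  35] [171 187 100  29  33]
198 [149 152 186  35  34] [169 188 104  30  34] [172 193 103  30  34]
199 [146 153 187  35  32] [165 194 104  30  33] [175 216 109  30  34]
200 [155 180 186  38  31] [176 218 109  38  48] [172 208 107  35  50]
201 [152 174 186  51  27] [173 206 106  52  82] [170 199 102  58  93]
202 [158 166 183  55  26] [177 202  97  42  80] [170 181  97  65 117]
[-0.7   0.11  0.66] [ 0.02 -0.01 -0.02] 76.69575156410471 0.0
```

The face stayed where it was after release, so the lock holds. I retreat straight up.

>>> send_rows(
  motion=[
    [[0, 0, 0.1], 0, 0.9],
    [[0, 0, 0.3], 0, 0.9],
    [[0, 0, 0.5], 0, 0.9],
    [[0, 0, 0.6], 0, 0.9],
    [[0, 0, 0.6], 0, 0.9],
    [[0, 0, 0.5], 0, 0.9],
    [[-0.3, 0.6, 0], 0, 0.9],
    [[-0.3, 0.7, 0], 0, 0.9],
    [[0, 0.8, 0], 0, 0.9],
    [[0, 0.8, 0], 0, 0.9],
    [[0, 0.8, 0], 0, 0.9],
    [[0, 0, 0], 0, 0.9],
    [[0, 0, 0], 0, 0.9],
    [[0, 0, 0], 0, 0.9],
  ],
)

```text
t: 26.2
position: [443.9, 110.8, 182.5]
eef_rot: [2.379, 2.051, -0.0]
ft_force: [-0.7, -0.3, -0.4]
grip_width: 76.8
finger_force: 0.0
```

Run:
```python
from h import *
si=np.load("si.npy").mean(2)
im=np.mean([grab_frame("side")["image"] for _ in range(6)],0).mean(2)
for v in range(197,203): print(v,si[v,278:283].astype(int),im[v,278:283].astype(int))
ti0=np.load("ti.npy"); t=grab_frame("top"); 
Q=corners(outline(t["image"].astype(float),(325,155,40,45),lambda h:(h[...,1]<60)&(h[...,2]>235))) if 0 else None
# tabs in the top view: both back out?
g=cv2.resize(t["image"][200:234,300:332].mean(2).astype(np.float32),None,fx=6,fy=6,interpolation=2)
k,l,st,ce=cv2.connectedComponentsWithStats((g<75).astype(np.uint8))
for j in range(1,k):
    if st[j,4]>100:
        c=(ce[j]+.5)/6-.5+[300,200]; print("dark",c,st[j,4]/36,onz(t,*c,87))
s=sense(); print(s["t"],s["position"],s["ft_force"])
```

```text
197 [156 162 183  28  30] [170 187 100  27  33]
198 [149 152 186  35  34] [171 194 103  29  36]
199 [146 153 187  35  32] [176 217 108  32  33]
200 [155 180 186  38  31] [173 208 106  36  51]
201 [152 174 186  51  27] [169 198 102  58  93]
202 [158 166 183  55  26] [168 181  97  67 117]
dark [301.06 202.02] 17.694444444444443 [509.31 -38.09  87.  ]
dark [315.33 206.24] 6.805555555555555 [498.54 -74.86  87.  ]
dark [328.62 228.67] 61.888888888888886 [ 441.07 -109.04   87.  ]
dark [312.76 224.77] 15.416666666666666 [450.96 -68.37  87.  ]
dark [302.02 231.98] 17.166666666666668 [432.51 -41.01  87.  ]
26.55 [444.05 111.45 182.33] [-0.01  0.4   0.07]
```

```bash
python3 -c "
from workcell import *
print(job_done())"
```

```text
the job is handed in; nothing more can be done
None
```

The job is handed in: the plain motor stands shaft up between the jaws, plug on the open side, clamped with the sprung face about 1.7 to 2.1 mm into its 4 mm travel, the knob locked and the arm clear at 26.6 s.

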